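Thread the return spring onto a dosing-pump plunger

TASK

Slide the red return spring along the rollers of the service stand and onto the plunger rod until its nose coil rests fully home against the steel shoulder. Two brass pins stick out of the rod; wherever the nose coil snags on one, turn the spring a little by its tail until the gap in the coil lets the pin through. Never force it, and leave the lidded tub, the dark bottle and the small white bottle where they are.

Things in the scene. Friction and masses are not known exactly. Their poses are not given: they have to be found in the camera images.
- stand: Fixed stand, grey base plate 330 x 110 x 12 mm. Origin: centre of its underside; x: along the rod, the way the spring is pushed; z up. Two free-turning white rollers (10 mm thick, 51 mm apart, x -148 to +116 mm) carry the spring in line with the rod, axis at y = 0, 75 mm above the bench. Plain steel rod, 21 mm thick, 84 mm long. End bracket behind the shoulder: x +122 to +146 mm, 124 mm high.
- shoulder (a point): Centre of the face of the steel shoulder (54 mm disc) at the rod's root, stand x = +100 mm; axes as the stand's.
- rod_tip (a point): Rounded tip of the rod, on its axis, 84 mm before the shoulder; axes as the stand's.
- first_pin (a point): Root of the first brass pin on the rod's axis, 58 mm before the shoulder. The pin is radial, 6 mm thick, reaches 18.5 mm from the axis; it points upward but leans sideways (about the rod's axis) by an unknown angle within 35 degrees either way. It does not turn. Axes as the stand's: they do not show the lean.
- second_pin (a point): The same for the second pin, 28 mm before the shoulder; it has its own unknown lean, within 35 degrees too.
- spring: Red coil spring, rigid to handle, loose on the rollers, 240 to 390 g; 100 mm long, 56 mm over the coils, wire 5 mm; coils 46 mm inside, so only the nose coil can catch on the pins. Origin: middle of its length on its axis; x towards the nose (at the start as the stand's x); z from the axis towards the tail (up at the start). It turns easily on the rollers and stays as left.
- nose (a point): Centre of the nose's front face, on the axis, 50 mm ahead of the origin. The nose is one flat smaller coil, 28 mm inside, 38 mm outside, with a gap at the tail's side (spring +z). A pin passes when the gap's middle is within about 9 degrees of the pin's lean; else it stops the coil; near that limit the coil's end may jam beside the pin, up to 20 mm on.
- rear (a point): Centre of the rear face, on the axis, 50 mm behind the origin: a full flat ring, 56 mm outside, 46 mm inside, on which fingers can push.
- tail (a point): Middle of the tail, a straight wire in a black sleeve 9 mm thick running back from the rear ring to 45 mm behind it, parallel to the axis and 25.5 mm from it; this point is 23.5 mm behind the rear face. Open fingers lowered astride it just behind the ring push the ring forward, and swing the tail sideways to turn the spring; ease off before turning, and follow the tail's arc.
- tub: White tub with a black lid and wire handle, 95 mm across, 85 mm high, loose; bystander. Origin: centre of underside.
- dark_flask: Dark bottle with a black cap, 52 mm thick, 136 mm high, loose; bystander. Origin: centre of underside.
- small_bottle: Small white bottle with a black cap, 51 mm thick, 131 mm high, loose; bystander. Origin: centre of underside.

How it is judged:
On the way, in this order (a step that is already met when the one before it is completed fails the run):
1. the nose coil is threaded over the rod's tip, at least 6 mm on (x of nose in the frame of rod_tip above 0.006 m and distance between nose and shoulder below 0.08 m), for 0.1 s.
2. the nose coil is past the first pin (x of nose in the frame of shoulder above -0.049 m), for 0.1 s.
At the end, for the whole second after the job is handed in: The nose coil's face is within 4 mm of the shoulder's face, within 6 mm of the rod's axis, the spring in line with the rod within 0.1 rad, released and at rest (x of nose in the frame of shoulder between -0.004 and 0.004 m and y of nose in the frame of shoulder between -0.006 and 0.006 m and z of nose in the frame of shoulder between -0.006 and 0.006 m and angle between the x axis of spring and the x axis of stand, either way round below 0.1 rad and linear speed of spring below 0.01 m/s and angular speed of spring below 0.1 rad/s); the robot touches nothing.
It fails at once if the lidded tub is moved more than 25 mm (distance of tub from where it was at the start of the episode above 0.025 m).
It fails at once if the dark bottle is moved more than 25 mm (distance of dark_flask from where it was at the start of the episode above 0.025 m).
It fails at once if the small white bottle is moved more than 25 mm (distance of small_bottle from where it was at the start of the episode above 0.025 m).
It fails at once if the spring is forced: pressed on the stand, rod or pins with more than 100 N (contact force between spring and stand above 100 N).
It also fails if it takes over 72 s, if anything falls off the work surface, if the arm or the gripper's body presses on something with over 40 N, if the wrist force passes 120 N, or if a joint passes its speed limit or range.

ROBOT

A 6-joint arm with a two-finger parallel gripper is mounted at the origin on a cart in front of the work surface, level with it; the furniture and walls round the work are solid. World frame = base frame: x ahead of the robot, y to its left, z up, the work surface at z = 0. Lengths are in m, angles in rad, forces in N, time in s.
With the tool pointing down it reaches from about 0.275 to 0.975 m from the base axis. Payload 8.4 kg.
Tool frame: the origin (TCP) lies between the finger pads; the fingertips stand env.tip_extent ahead of it and the grasp point (between the pads) lies 11 mm behind it (env.tip_extent is the distance from the TCP to the fingertips, in m); z points along the fingers, y is the line along which they close (so a half turn about z gives the same grasp; the last joint's range is limited). The gripper opens to 92 mm and grips with 3 to 60 N. Pads are 20 mm wide; open, the fingers measure 128 mm over their backs; the gripper's body (75 mm by 189 mm) begins 69 mm behind the grasp point.
Start: joints at [-1.131, 0.353, 1.633, -0, 1.155, -0.002], TCP at [0.267, -0.565, 0.223] pointing down, gripper open.
Joint ranges: [-2.63, 2.63], [-0.92, 2.1], [0.06, 2.66], [-1.3, 4.44], [0, 2.69], [-3.02, 3.02]. Speed limits (rad/s): [2.22, 2.22, 2.79, 3.14, 3.14, 3.14].

INTERFACE

Orientations are given as a unit quaternion [w, x, y, z].
In Python, from station import env gives the robot as it stands.
- The arm moves only by the shell command python3 drive.py 'ROWS'. ROWS is rows parted by semicolons, their numbers by spaces, 1 to 12 of them, each of 7 numbers: a rotation vector rx, ry, rz in rad, then dx, dy, dz in m, then the finger opening in m; each row shifts and turns the commanded pose from where the row before left it, along the tool's axes as they then stand; what a row does not reach is not made up. A row lasts 1/10 s, in which the tool goes at most 0.05 m and 0.15 rad, less where a joint would pass 70% of its speed; a pose out of reach is approached as far as the arm can. The fingers move at their own pace and stop on an object; the grip force is fixed at half the most. Time passes only in rows, so rows that do not move let the fingers close. It prints the time, the measured TCP pose, the force, the opening and the grip force at its end.
- env.state(): the state, without advancing time (a new reading comes with each control period).
- env.capture(name): name is "side" or "top"; returns a dict with "img" (384x512x3 uint8, red, green, blue), "fx", "fy", "cx", "cy" (pixels), "cam_to_world" (4x4, takes a point from camera to world coordinates). Camera axes: x right, y down, z forward; pixel columns grow to the right and rows downward; lengths in m; the calibration is good to about 2 mm. A picture is of the moment at which its call begins. There is no depth.
- env.hand_in(): hands the job in; it is judged then, once.
The state is a dict: "clock": time; "joint_positions": joint angles; "joint_vel": joint speeds; "joint_efforts": joint torques, N m; "position": TCP position; "tcp_rot": TCP orientation; "ft_force": force on the tool from outside, world axes, zero at the start; "torque": the same for the moment, N m; "gripper_width": finger opening in m; "gripper_force": force on a finger pad.
Only numpy, scipy, OpenCV 4.12 (cv2) and the standard library are available. Lean on these libraries where they do the work, as an engineer would, in place of code of your own. Each camera call takes 0.05 s, during which the arm holds its last target. There are 200 camera calls.

## Working session

There is one attempt and no reset: what is moved stays moved. The work goes in short steps, Python scripts to look and compute and a shell command to move; the robot and the scene stay as the last step left them, time stands still between calls to the robot, and variables do not carry over. Pictures are saved under pics/ and viewed, at most 10 in all, crops included, and the job is handed in when it is done.

```bash
ls; mkdir -p pics
python3 - <<'E'
from station import env
import cv2,numpy as np
print(env.tip_extent, env.state())
for n in("side","top"):
    c=env.capture(n); cv2.imwrite(f"pics/{n}0.png",c["img"][:,:,::-1]); print(n,c["fx"],c["fy"],c["cx"],c["cy"],np.round(c["cam_to_world"],4).tolist())
E
```

```text
drive.py
pics
station.py
0.008 {'clock': 0.0, 'joint_positions': array([-1.13140284e+00,  3.53658857e-01,  1.63413778e+00,  3.26297645e-06,
        1.15520194e+00, -2.35625105e-03]), 'joint_vel': array([-0.00045459,  0.00046369,  0.00116468, -0.00085133, -0.00040877,
        0.00153153]), 'joint_efforts': array([ 3.74394382e-03, -5.93832314e+01, -3.34208608e+01,  6.97896536e-02,
        2.34888832e-02, -9.39329016e-05]), 'position': array([ 0.26701759, -0.56454578,  0.22185544]), 'tcp_rot': array([-6.86565702e-04,  9.75706057e-01,  2.19082624e-01, -1.50933358e-04]), 'ft_force': array([ 0.21502614, -0.34817737, -0.0268959 ]), 'torque': array([ 0.00191274, -0.02537897,  0.00524337]), 'gripper_force': 0.0, 'gripper_width': 0.09195686760141136}
side 462.255338238931 462.255338238931 255.63883402190248 193.22236202810655 [[-0.9992, -0.0322, 0.0254, 0.5235], [-0.0389, 0.5488, -0.835, 1.2369], [0.0129, -0.8353, -0.5496, 0.9041], [0.0, 0.0, 0.0, 1.0]]
top 376.35859844981866 376.35859844981866 260.8407199794996 195.9131420329523 [[-0.0055, -0.9983, 0.0589, 0.4739], [-1.0, 0.0051, -0.006, -0.0129], [0.0057, -0.0589, -0.9982, 1.2474], [0.0, 0.0, 0.0, 1.0]]
```

View pics/side0.png

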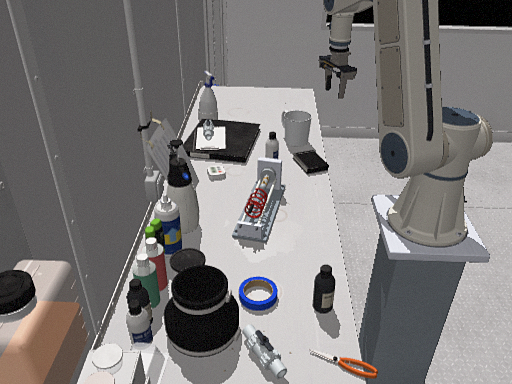

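View pics/top0.png

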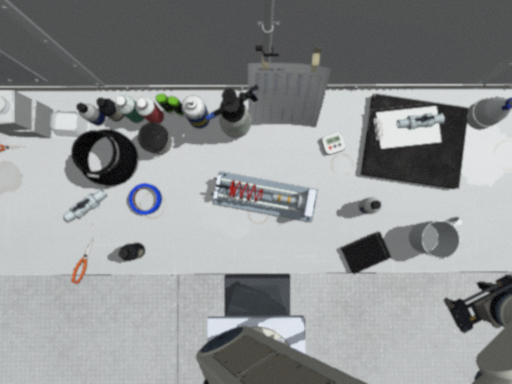

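The stand lies at about (265,197) in the top view, with its rod pointing to the image right (world −y). The spring is at (245,190). In the side view, the spring is at (257,205) and the bracket at (269,172). The bystanders are well clear of the work. I'll crop both views larger.

Run:
```python
import cv2,numpy as np
t=cv2.imread("pics/top0.png")[165:230,200:330]; s=cv2.imread("pics/side0.png")[145:250,220:300]
t=cv2.resize(t,None,fx=6,fy=6,interpolation=cv2.INTER_CUBIC)
s=cv2.resize(s,None,fx=5.5,fy=5.5,interpolation=cv2.INTER_CUBIC)
cv2.imwrite("pics/topc.png",t);cv2.imwrite("pics/sidec.png",s)
```

```text
(no output)
```

View pics/topc.png

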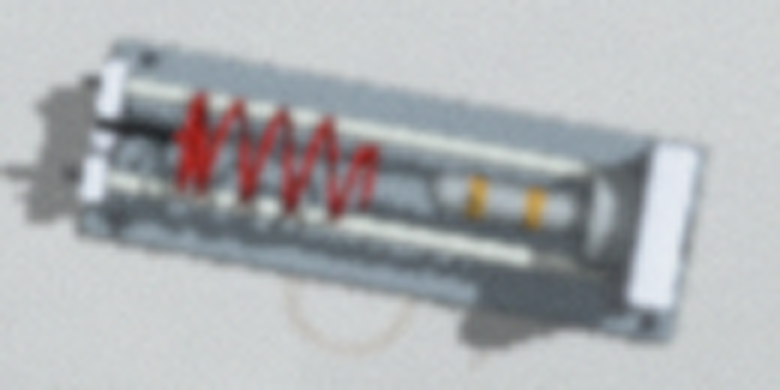

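View pics/sidec.png

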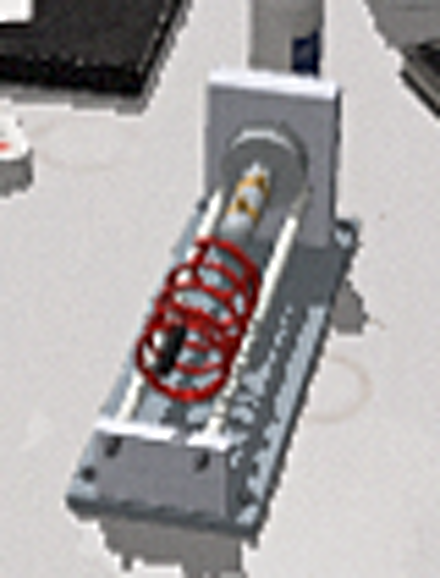

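The top crop shows brass bands at (478,197) and (535,207). The black tail runs from (100,127) to (180,132), and the rear ring is near x=190. The plate corners are at about (122,40), (78,235) and (670,340). In the side crop, the brass is at (243,207) and (256,183), and the tail at (170,350). Next I'll get these in world coordinates.

```bash
cat > h.py <<'E'
import numpy as np,cv2
from station import env
def ray(c,u,v):
    M=c["cam_to_world"]; d=M[:3,:3]@np.array([(u-c["cx"])/c["fx"],(v-c["cy"])/c["fy"],1]); return M[:3,3],d/np.linalg.norm(d)
def onz(c,u,v,z):
    o,d=ray(c,u,v); return o+d*(z-o[2])/d[2]
def tri(c1,p1,c2,p2):
    A=np.zeros((3,3));b=np.zeros(3);L=[]
    for c,p in((c1,p1),(c2,p2)):
        o,d=ray(c,*p);P=np.eye(3)-np.outer(d,d);A+=P;b+=P@o;L.append((o,d))
    x=np.linalg.solve(A,b); return x,[np.linalg.norm(np.cross(x-o,d)) for o,d in L]
def proj(c,X):
    M=np.linalg.inv(c["cam_to_world"]);p=M[:3,:3]@X+M[:3,3];return np.array([c["fx"]*p[0]/p[2]+c["cx"],c["fy"]*p[1]/p[2]+c["cy"]])
E
python3 - <<'E'
from h import *
t=env.capture("top");s=env.capture("side")
for c,n in((t,"top"),(s,"side")):
    np.savez(f"{n}.npz",**c)
    r=(200,165,130,65) if n=="top" else (220,145,80,105)
    im=c["img"][r[1]:r[1]+r[3],r[0]:r[0]+r[2]]
    h=cv2.cvtColor(im,cv2.COLOR_RGB2HSV)
    br=((h[...,0]>12)&(h[...,0]<32)&(h[...,1]>70)).astype(np.uint8)
    k,l,st,ce=cv2.connectedComponentsWithStats(br,connectivity=4)
    for i in range(1,k):
        if st[i,4]>1: print(n,"brass",st[i].tolist(),ce[i]+r[:2])
    red=((h[...,0]<8)|(h[...,0]>172))&(h[...,1]>110)
    ys,xs=np.nonzero(red);print(n,"red",xs.min()+r[0],xs.max()+r[0],ys.min()+r[1],ys.max()+r[1])
for p in((122,40),(78,235),(670,340),(708,145)): print(onz(t,p[0]/6+199.6,p[1]/6+164.6,.012).round(4))
a=cv2.resize(t["img"][188:208,268:302],None,fx=18,fy=18,interpolation=cv2.INTER_NEAREST)
b=cv2.resize(s["img"][168:192,255:280],None,fx=16,fy=16,interpolation=cv2.INTER_NEAREST)
o=np.zeros((360+384,612,3),np.uint8);o[:360,:612]=a;o[360:,:400]=b
cv2.imwrite("pics/pins.png",cv2.resize(o[:,:,::-1],None,fx=.8,fy=.8,interpolation=cv2.INTER_AREA))
E
```

```text
top brass [78, 30, 3, 6, 16] [279.  197.5]
top brass [87, 31, 4, 7, 17] [288.70588235 199.17647059]
top red 229 262 181 199
side brass [43, 32, 5, 3, 9] [265.11111111 177.77777778]
side brass [48, 34, 1, 2, 2] [268.  179.5]
side brass [42, 36, 3, 2, 5] [263.2 181.6]
side brass [45, 38, 2, 2, 3] [265.66666667 183.33333333]
side red 220 266 156 217
[0.6289 0.1142 0.012 ]
[0.5217 0.1382 0.012 ]
[ 0.4626 -0.1851  0.012 ]
[ 0.5694 -0.2074  0.012 ]
```

View pics/pins.png

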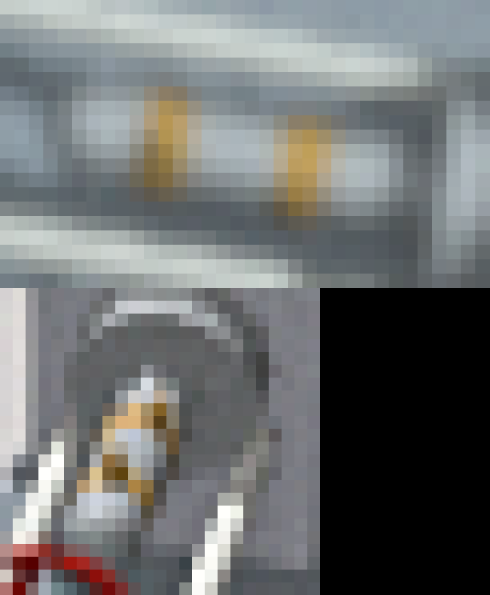

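The zoom shows brass collars on the rod in both views. Dark and bright specks mark the pins, at side-zoom (115,467) for the first and (155,415) for the second. I'll work out the stand pose and project candidate pin tips to judge their leans.

Run:
```python
from h import *
t=dict(np.load("top.npz"));s=dict(np.load("side.npz"))
C=np.array([.5456,-.035]);X=np.array([-.181,-.9835]);X/=np.linalg.norm(X);Y=np.array([-X[1],X[0]])
def W(x,y,z): return np.r_[C+x*X+y*Y,z]
def S(p): return np.r_[(p[:2]-C)@X,(p[:2]-C)@Y,p[2]]
for n,p in(("band1",(279,197.5)),("band2",(288.7,199.18))): print(n,"stand",S(onz(t,*p,.085)).round(4))
# bracket top, tail/black in stand coords
def show(im,r):
    print("\n".join(" ".join("%3d/%3d"%(int(p[0]),int(p[0])-int(p[2])) for p in im[v,r[0]:r[1]]) for v in range(r[2],r[3])))
for x in(.042,.072):
  for ph in(-35,-18,0,18,35):
    a=np.radians(ph);tip=W(x,-np.sin(a)*.0185,.075+np.cos(a)*.0185)
    sf=W(x,-np.sin(a)*.0105,.075+np.cos(a)*.0105)
    print(x,ph,"top tip",proj(t,tip).round(1),"side tip",proj(s,tip).round(1),"surf",proj(s,sf).round(1))
  print("axis",proj(t,W(x,0,.075)).round(1),proj(s,W(x,0,.075)).round(1))
print("tip",proj(s,W(.016,0,.075)),proj(t,W(.016,0,.075)),"shoulder",proj(s,W(.1,0,.075)),proj(t,W(.1,0,.075)))
print("side cols 258-272 rows 173-187");show(s["img"],(258,272,173,187))
print("top cols 274-294 rows 192-205");show(t["img"],(275,293,192,205))
g=cv2.cvtColor(t["img"],cv2.COLOR_RGB2HSV)
im=t["img"][165:230,200:330].astype(int);red=(im[...,0]-im[...,1]>50)
ys,xs=np.nonzero(red);P=np.array([S(onz(t,u+200,v+165,.075)) for u,v in zip(xs,ys)])
print("red stand x",np.percentile(P[:,0],[0,3,97,100]).round(4),"y",np.percentile(P[:,1],[0,3,50,97,100]).round(4))
```

```text
band1 stand [ 0.0419 -0.0008  0.085 ]
band2 stand [ 0.0723 -0.0007  0.085 ]
0.042 -35 top tip [279.8 193.8] side tip [260.4 180.5] surf [261.7 182.3]
0.042 -18 top tip [279.5 195.3] side tip [261.8 180. ] surf [262.5 182. ]
0.042 0 top tip [279.2 197.1] side tip [263.5 180. ] surf [263.4 182. ]
0.042 18 top tip [278.9 198.9] side tip [265.2 180.4] surf [264.4 182.3]
0.042 35 top tip [278.6 200.5] side tip [266.6 181.3] surf [265.2 182.7]
axis [278.9 197.4] [263.4 184.7]
0.072 -35 top tip [289.4 195.5] side tip [262.2 175.9] surf [263.5 177.8]
0.072 -18 top tip [289.2 197. ] side tip [263.6 175.5] surf [264.3 177.5]
0.072 0 top tip [288.9 198.8] side tip [265.3 175.5] surf [265.2 177.5]
0.072 18 top tip [288.5 200.7] side tip [266.9 175.9] surf [266.2 177.7]
0.072 35 top tip [288.2 202.3] side tip [268.3 176.7] surf [267.  178.2]
axis [288.4 199.1] [265.2 180.1]
tip [261.75238763 188.76019381] [270.71587222 195.96255474] shoulder [266.80833238 175.99347563] [297.22343847 200.69156456]
side cols 258-272 rows 173-187
120/ -8 124/ -7 107/ -6  91/ -5  97/ -4  98/ -3  98/ -6  95/ -3  97/ -
[... 2789 characters left out ...]
88 176/ 84 175/ 33 172/  0 173/-12
 86/-17  89/-11  93/  3  94/ 17 103/ 25 103/ 12 102/ -5 104/ -8 107/-12 115/-10 117/ -9 119/  1 131/ 36 153/ 84 156/ 70 150/ 24 152/ -5 156/-12
 89/-14  88/-13  88/-11  85/ -9  86/ -6  86/ -9  84/-10  84/-13  87/-13  88/-14  94/-11  90/  0  98/ 28 119/ 57 129/ 48 122/ 13 126/ -5 131/-11
117/-11 113/-10 103/ -9  96/-14  89/-12  87/-13  89/-13  85/-13  85/-13  82/-14  86/-11  84/ -9  83/  4  93/ 12  98/ 13  94/ -1  92/ -9 100/-10
176/ -5 170/ -6 155/ -5 137/ -8 121/-11 118/-10 113/-10 109/-10  95/-14  95/-11  86/-18  88/-12  87/-13  85/ -8  91/ -8  88/-12  83/-12  83/-11
red stand x [-0.1172 -0.1131 -0.0159 -0.0135] y [-0.0194 -0.0171  0.0021  0.0224  0.0256]
```

Stand pose: centre (0.5456, −0.035), push direction (−0.181, −0.983). The spring's rear is at stand x ≈ −0.115 and its nose at ≈ −0.015. Rough lean estimates are 0° for pin 1 and +30° towards −y for pin 2. I'll swing the arm over, high up.

```bash
python3 drive.py '0 0 0 0.03 -0.025 -0.03 0.03;0 0 0 0.03 -0.025 -0.03 0.03;0 0 0 0.03 -0.025 0 0.03;0 0 0 0.03 -0.025 0 0.03;0 0 0 0.03 -0.025 0 0.03;0 0 0 0.03 -0.025 0 0.03;0 0 0 0.03 -0.025 0 0.03;0 0 0 0.03 -0.025 0 0.03;0 0 0 0.03 -0.025 0 0.03;0 0 0 0.03 -0.025 0 0.03;0 0 0 0.03 -0.025 0 0.03;0 0 0 0.03 -0.025 0 0.03'
python3 drive.py '0 0 -0.135 0 0 0 0.03;0 0 -0.135 0 0 0 0.03;0 0 -0.135 0 0 0 0.03;0 0 -0.135 0 0 0 0.03;0 0 -0.135 0 0 0 0.03;0 0 -0.135 0 0 0 0.03;0 0 -0.137 0 0 0 0.03;0 0 0 0 0 0 0.03'
cat >> h.py <<'E'
from scipy.spatial.transform import Rotation as Ro
C=np.array([.5456,-.035]);X=np.array([-.181,-.9835]);X/=np.linalg.norm(X);Y=np.array([-X[1],X[0]])
def rel(tx,ty,tz,verbose=1):
    """shift in tool axes to stand point"""
    s=env.state();w,x,y,z=s["tcp_rot"];R=Ro.from_quat([x,y,z,w]).as_matrix()
    d=np.r_[C+tx*X+ty*Y,tz]-s["position"]
    B=np.c_[np.r_[X,0],np.r_[Y,0],[0,0,1]]
    print("shift",(R.T@d).round(4),"toolaxes in stand (x,y,z cols)\n",(B.T@R).round(3),"F stand",(B.T@s["ft_force"]).round(2),"pos stand",(B.T@(s["position"]-np.r_[C,0])).round(4),"t",s["clock"])
E
python3 -c "
from h import *;rel(-.130,0,.2)"
```

```text
clock: 1.4
position: [0.4647, -0.1383, 0.2827]
tcp_rot: [0.0, 0.976, 0.219, 0.0]
ft_force: [-0.1, -0.3, 0.6]
gripper_width: 0.03
gripper_force: 0.0
clock: 2.2
position: [0.4643, -0.1398, 0.2825]
tcp_rot: [-0.0, 0.768, 0.641, -0.0]
ft_force: [0.3, 0.0, 0.2]
gripper_width: 0.0298
gripper_force: 0.0
shift [0.2477 0.0615 0.0825] toolaxes in stand (x,y,z cols)
 [[-1.    -0.002 -0.   ]
 [-0.002  1.    -0.   ]
 [ 0.    -0.    -1.   ]] F stand [-0.07  0.25  0.23] pos stand [ 0.1178 -0.061   0.2825] t 2.2
```

```bash
python3 drive.py '0 0 0 0.031 0.0077 0 0.03;0 0 0 0.031 0.0077 0 0.03;0 0 0 0.031 0.0077 0 0.03;0 0 0 0.031 0.0077 0 0.03;0 0 0 0.031 0.0077 0 0.03;0 0 0 0.031 0.0077 0 0.03;0 0 0 0.031 0.0077 0.04 0.03;0 0 0 0.031 0.0077 0.04 0.03;0 0 0 0 0 0.035 0.03;0 0 0 0 0 0.01 0.03;0 0 0 0 0 0 0.03'
python3 -c "
from h import *;rel(-.130,0,.12)
t=env.capture('top')['img'][165:230,200:280];s=env.capture('side')['img'][165:245,230:300]
a=cv2.resize(t,None,fx=5,fy=5,interpolation=3);b=cv2.resize(s,None,fx=5,fy=5,interpolation=3)
o=np.zeros((400,760,3),np.uint8);o[:325,:400]=a;o[:,400:750]=b;cv2.imwrite('pics/hover.png',o[:,:,::-1])"
```

```text
clock: 3.3
position: [0.5681, 0.0912, 0.1582]
tcp_rot: [-0.001, 0.769, 0.639, -0.001]
ft_force: [0.8, -0.4, -0.2]
gripper_width: 0.0298
gripper_force: 0.0
shift [0.0019 0.0008 0.0382] toolaxes in stand (x,y,z cols)
 [[-1.     0.002  0.001]
 [ 0.002  1.    -0.003]
 [-0.001 -0.003 -1.   ]] F stand [ 0.24  0.87 -0.22] pos stand [-0.1282 -0.0007  0.1582] t 3.3
```

View pics/hover.png

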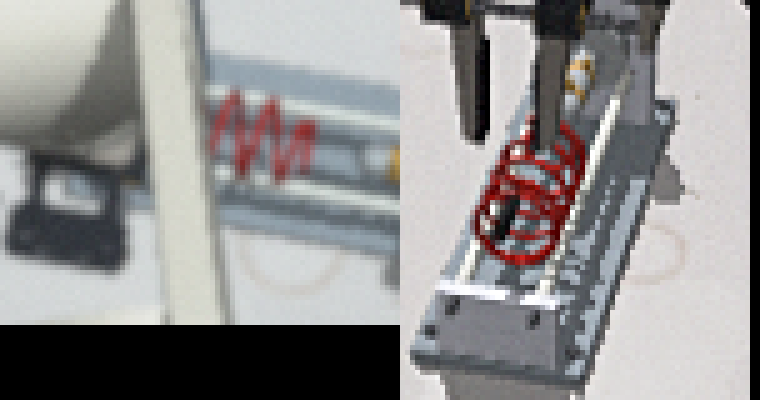

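In the hover view, the fingers straddle the line above the tail, with the finger gap centred at side-zoom (512,130). The tail's sleeve runs from (496,237) to (513,192). A quick alignment check by projection follows.

Run:
```python
from h import *
s=env.capture("side");z=lambda p:((p-np.array([230,165]))*5+[402,2]).round(0)
W=lambda x,y,h:np.r_[C+x*X+y*Y,h]
print("tip gap",z(proj(s,W(-.128,-.0007,.150))))
for y in(-.004,0,.004): print(y,"tail end",z(proj(s,W(-.160,y,.1005))),"tail start",z(proj(s,W(-.115,y,.1005))))
im=s["img"][165:245,230:300].astype(int);m=(im.max(2)<50);m[:33]=0;m[55:]=0
ys,xs=np.nonzero(m);print("dark px",z(np.array([[x+230,y+165] for x,y in zip(xs,ys)]).mean(0)),len(xs),xs.min()*5+402,xs.max()*5+402,ys.min()*5,ys.max()*5)
print("pred mid",z(proj(s,W(-.1385,0,.1005))))
```

```text
tip gap [514. 142.]
-0.004 tail end [506. 241.] tail start [523. 199.]
0 tail end [500. 241.] tail start [517. 199.]
0.004 tail end [493. 240.] tail start [510. 198.]
dark px [505. 220.] 22 492 517 195 235
pred mid [508. 220.]
```

```bash
python3 drive.py '0 0 0 0.002 0.0015 0.02 0.03;0 0 0 0 0 0.02 0.03;0 0 0 0 0 0.015 0.03;0 0 0 0 0 0.01 0.03;0 0 0 0 0 0 0.014;0 0 0 0 0 0 0.014;0 0 0 0 0 0 0.014'
python3 -c "
from h import *;rel(-.130,0,.093)"
```

```text
clock: 4.15
position: [0.5717, 0.0933, 0.0953]
tcp_rot: [0.0, 0.768, 0.64, 0.001]
ft_force: [0.1, 0.6, 0.5]
gripper_width: 0.0141
gripper_force: 0.0
shift [-0.0009 -0.0025  0.0023] toolaxes in stand (x,y,z cols)
 [[-1.     0.    -0.   ]
 [ 0.     1.     0.001]
 [ 0.     0.001 -1.   ]] F stand [-0.64  0.03  0.51] pos stand [-0.1309  0.0025  0.0953] t 4.15
```

```bash
python3 drive.py '0 0 0 -0.004 -0.001 0.002 0.013;0 0 0 -0.004 0 0 0.013;0 0 0 -0.004 0 0 0.013;0 0 0 -0.004 0 0 0.013;0 0 0 -0.004 0 0 0.013;0 0 0 -0.004 0 0 0.013;0 0 0 -0.004 0 0 0.013;0 0 0 -0.004 0 0 0.013'
python3 -c "
from h import *;rel(-.084,0,.093)"
python3 drive.py '0 0 0 -0.004 0 0 0.013;0 0 0 -0.004 0 0 0.013;0 0 0 -0.003 0 0 0.013;0 0 0 0 0 0 0.013'
python3 -c "
from h import *;rel(-.071,0,.093)"
```

```text
clock: 4.95
position: [0.5644, 0.0619, 0.0927]
tcp_rot: [-0.0, 0.769, 0.64, 0.0]
ft_force: [0.3, 5.7, 2.2]
gripper_width: 0.0129
gripper_force: 2.7
shift [-0.0147 -0.001  -0.0004] toolaxes in stand (x,y,z cols)
 [[-1.     0.    -0.001]
 [ 0.     1.     0.   ]
 [ 0.001  0.    -1.   ]] F stand [-5.64 -0.74  2.18] pos stand [-0.0987  0.001   0.0927] t 4.95
clock: 5.35
position: [0.5622, 0.0504, 0.0924]
tcp_rot: [0.0, 0.768, 0.64, -0.0]
ft_force: [0.1, 0.6, 0.5]
gripper_width: 0.0129
gripper_force: 0.3
shift [-0.016  -0.0008 -0.0005] toolaxes in stand (x,y,z cols)
 [[-1.     0.     0.001]
 [ 0.     1.    -0.   ]
 [-0.001 -0.    -1.   ]] F stand [-0.64 -0.    0.54] pos stand [-0.087   0.0008  0.0924] t 5.35
```

```bash
python3 drive.py '0 0 0 -0.003 0 0 0.013;0 0 0 -0.003 0 0 0.013;0 0 0 -0.003 0 0 0.013;0 0 0 -0.002 0 0 0.013;0 0 0 0 0 0 0.013'
python3 -c "
from h import *;rel(-.071,0,.093)"
python3 drive.py '0 0 0 -0.002 0 0 0.013;0 0 0 -0.002 0 0 0.013;0 0 0 -0.001 0 0 0.013;0 0 0 0 0 0 0.013'
python3 -c "
from h import *;rel(-.071,0,.093)"
```

```text
clock: 5.85
position: [0.5602, 0.0398, 0.0924]
tcp_rot: [0.0, 0.768, 0.64, -0.0]
ft_force: [0.5, 1.7, 2.0]
gripper_width: 0.0131
gripper_force: 0.8
shift [-0.0052 -0.0008 -0.0006] toolaxes in stand (x,y,z cols)
 [[-1.    -0.     0.001]
 [-0.     1.    -0.   ]
 [-0.001 -0.    -1.   ]] F stand [-1.8   0.17  2.02] pos stand [-0.0762  0.0008  0.0924] t 5.85
clock: 6.25
position: [0.5593, 0.0351, 0.0924]
tcp_rot: [0.0, 0.768, 0.64, -0.0]
ft_force: [1.2, 3.1, 1.6]
gripper_width: 0.0129
gripper_force: 1.4
shift [-0.0005 -0.0008 -0.0006] toolaxes in stand (x,y,z cols)
 [[-1.  0.  0.]
 [ 0.  1. -0.]
 [-0. -0. -1.]] F stand [-3.3   0.59  1.6 ] pos stand [-0.0715  0.0008  0.0924] t 6.25
```

```bash
for i in 1; do python3 drive.py '0 0 0 -0.001 0 0 0.013;0 0 0 -0.001 0 0 0.013;0 0 0 0 0 0 0.013'; done; python3 -c "
from h import *;rel(-.071,0,.093)
s=env.capture('side');im=s['img'].astype(int)[150:235,230:300]
cv2.imwrite('pics/p1.png',cv2.resize(s['img'][150:235,230:300,::-1],None,fx=7,fy=7,interpolation=cv2.INTER_CUBIC))"
```

```text
clock: 6.55
position: [0.559, 0.0332, 0.0924]
tcp_rot: [0.0, 0.768, 0.64, -0.0]
ft_force: [1.1, 3.7, 2.1]
gripper_width: 0.0129
gripper_force: 1.5
shift [ 0.0015 -0.0008 -0.0006] toolaxes in stand (x,y,z cols)
 [[-1. -0.  0.]
 [-0.  1. -0.]
 [-0. -0. -1.]] F stand [-3.85  0.4   2.1 ] pos stand [-0.0695  0.0008  0.0924] t 6.55
```

View pics/p1.png

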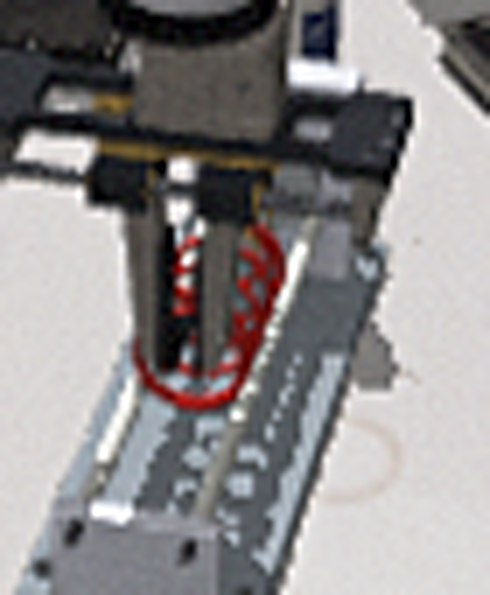

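The picture shows the fingers astride the tail behind the red rear ring, whose bottom is at (195,400). The spring is moving along freely. I'll keep advancing gently.

```bash
for i in 1; do python3 drive.py '0 0 0 -0.001 0 0 0.013;0 0 0 -0.001 0 0 0.013;0 0 0 0 0 0 0.013'; done; python3 -c "
from h import *;rel(-.071,0,.093)"
 python3 drive.py '0 0 0 -0.001 0 0 0.013;0 0 0 -0.001 0 0 0.013;0 0 0 0 0 0 0.013';  python3 -c "
from h import *;rel(-.071,0,.093)"
```

```text
clock: 6.9
position: [0.5586, 0.0312, 0.0924]
tcp_rot: [0.0, 0.768, 0.64, -0.0]
ft_force: [0.6, 3.4, 1.5]
gripper_width: 0.0129
gripper_force: 1.5
shift [ 0.0035 -0.0008 -0.0006] toolaxes in stand (x,y,z cols)
 [[-1.  0.  0.]
 [ 0.  1. -0.]
 [-0. -0. -1.]] F stand [-3.41  0.02  1.49] pos stand [-0.0675  0.0008  0.0924] t 6.9
clock: 7.2
position: [0.5583, 0.0293, 0.0924]
tcp_rot: [0.0, 0.768, 0.64, -0.0]
ft_force: [0.3, 2.3, 1.9]
gripper_width: 0.0128
gripper_force: 1.5
shift [ 0.0055 -0.0008 -0.0006] toolaxes in stand (x,y,z cols)
 [[-1. -0.  0.]
 [-0.  1. -0.]
 [-0. -0. -1.]] F stand [-2.29 -0.13  1.91] pos stand [-0.0655  0.0008  0.0924] t 7.2
```

```bash
for i in 1; do python3 drive.py '0 0 0 -0.001 0 0 0.013;0 0 0 -0.001 0 0 0.013;0 0 0 -0.001 0 0 0.013;0 0 0 0 0 0 0.013'; done; python3 -c "
from h import *;rel(-.071,0,.093)"
 python3 drive.py '0 0 0 -0.001 0 0 0.013;0 0 0 -0.001 0 0 0.013;0 0 0 0 0 0 0.013';  python3 -c "
from h import *;rel(-.071,0,.093)"
```

```text
clock: 7.6
position: [0.5576, 0.0263, 0.0924]
tcp_rot: [0.0, 0.768, 0.64, -0.0]
ft_force: [1.6, 3.0, 2.4]
gripper_width: 0.0129
gripper_force: 1.5
shift [ 0.0085 -0.0008 -0.0006] toolaxes in stand (x,y,z cols)
 [[-1. -0.  0.]
 [-0.  1. -0.]
 [-0. -0. -1.]] F stand [-3.25  1.06  2.39] pos stand [-0.0625  0.0008  0.0924] t 7.6
clock: 7.9
position: [0.5573, 0.0244, 0.0924]
tcp_rot: [0.0, 0.768, 0.64, -0.0]
ft_force: [0.5, 2.0, 1.5]
gripper_width: 0.013
gripper_force: 1.5
shift [ 0.0105 -0.0008 -0.0006] toolaxes in stand (x,y,z cols)
 [[-1. -0.  0.]
 [-0.  1. -0.]
 [-0. -0. -1.]] F stand [-2.09  0.11  1.54] pos stand [-0.0605  0.0008  0.0924] t 7.9
```

```bash
cat >> h.py <<'E'
W=lambda x,y,h:np.r_[C+x*X+y*Y,h]
def rear():
    for n,r in(("side",(230,140,80,105)),("top",(200,165,110,65))):
        c=env.capture(n);im=c["img"][r[1]:r[1]+r[3],r[0]:r[0]+r[2]].astype(int)
        red=(im[...,0]-im[...,1]>45)&(im[...,0]-im[...,2]>45)
        ys,xs=np.nonzero(red)
        if n=="side":
            sub=im[...,0]-im[...,1]; b=ys.max(); print("side red bottom rows",b+r[1],"n",len(xs),"at cols",(xs[ys==b]+r[0]).tolist(),[(x,(proj(c,W(x,0,.0485))).round(1).tolist()) for x in(-.115,-.065,-.06,-.055,-.05,-.045)])
        elif len(xs): 
            P=np.array([[(onz(c,u+r[0],v+r[1],.08)[:2]-C)@X] for u,v in zip(xs,ys)]);print("top red x",np.percentile(P,[0,5,95,100]).round(4),len(xs))
E
python3 -c "
from h import *;rear()
c=dict(np.load('side.npz'));im=c['img'][140:245,230:310].astype(int);ys,xs=np.nonzero((im[...,0]-im[...,1]>45)&(im[...,0]-im[...,2]>45));print('start bottom',ys.max()+140)"
```

```text
side red bottom rows 206 n 139 at cols [256, 257, 258, 259, 260, 261] [(-0.115, [252.8, 218.1]), (-0.065, [256.3, 209.0]), (-0.06, [256.7, 208.2]), (-0.055, [257.0, 207.3]), (-0.05, [257.3, 206.4]), (-0.045, [257.7, 205.6])]
top red x [-0.0177 -0.0147  0.0465  0.0475] 39
start bottom 217
```

Pin 1 is letting the coil through; the nose is at about 0.048.

```bash
for i in 1; do python3 drive.py '0 0 0 -0.001 0 0 0.013;0 0 0 -0.001 0 0 0.013;0 0 0 -0.001 0 0 0.013;0 0 0 -0.001 0 0 0.013;0 0 0 0 0 0 0.013'; done; python3 -c "
from h import *;rel(-.071,0,.093)"
 python3 drive.py '0 0 0 -0.001 0 0 0.013;0 0 0 -0.001 0 0 0.013;0 0 0 -0.001 0 0 0.013;0 0 0 -0.001 0 0 0.013;0 0 0 0 0 0 0.013';  python3 -c "
from h import *;rel(-.071,0,.093);rear()"
```

```text
clock: 8.5
position: [0.5566, 0.0204, 0.0924]
tcp_rot: [0.0, 0.768, 0.64, -0.0]
ft_force: [0.6, 2.8, 1.7]
gripper_width: 0.0133
gripper_force: 1.5
shift [ 0.0145 -0.0008 -0.0006] toolaxes in stand (x,y,z cols)
 [[-1. -0.  0.]
 [-0.  1. -0.]
 [-0. -0. -1.]] F stand [-2.87  0.05  1.7 ] pos stand [-0.0565  0.0008  0.0924] t 8.5
clock: 9.0
position: [0.5559, 0.0164, 0.0924]
tcp_rot: [0.0, 0.768, 0.64, -0.0]
ft_force: [0.1, 2.5, 2.8]
gripper_width: 0.0128
gripper_force: 1.5
shift [ 0.0186 -0.0008 -0.0006] toolaxes in stand (x,y,z cols)
 [[-1.  0.  0.]
 [ 0.  1. -0.]
 [-0. -0. -1.]] F stand [-2.51 -0.38  2.77] pos stand [-0.0524  0.0008  0.0924] t 9.0
side red bottom rows 205 n 142 at cols [257, 258, 259, 260] [(-0.115, [252.8, 218.1]), (-0.065, [256.3, 209.0]), (-0.06, [256.7, 208.2]), (-0.055, [257.0, 207.3]), (-0.05, [257.3, 206.4]), (-0.045, [257.7, 205.6])]
top red x [-0.0086 -0.0066  0.0557  0.0562] 32
```

The nose is past the first pin (≈0.057). I'll ease off, close the fingers to 10 mm and swing the tail about 28° towards −y for pin 2.

```bash
python3 drive.py '0 0 0 0.0015 0 0 0.0105;0 0 0 0 0 0 0.0105;-0.08 0 0 0 -0.0014 0 0.0105;-0.08 0 0 0 -0.0014 0 0.0105;-0.08 0 0 0 -0.0014 0 0.0105;-0.08 0 0 0 -0.0014 0 0.0105;-0.08 0 0 0 -0.0014 0 0.0105;-0.08 0 0 0 -0.0014 0 0.0105;0 0 0 0 0 0 0.0105'
python3 -c "
from h import *;rel(-.0524,-.0174*np.sin(.48),.075+.0174*np.cos(.48));rear()
s=env.capture('side');cv2.imwrite('pics/p2.png',cv2.resize(s['img'][140:225,230:310,::-1],None,fx=7,fy=7,interpolation=cv2.INTER_CUBIC))"
```

```text
clock: 10.0
position: [0.548, 0.0164, 0.0906]
tcp_rot: [0.174, 0.749, 0.623, 0.139]
ft_force: [-0.1, 0.3, 0.2]
gripper_width: 0.0106
gripper_force: 0.1
shift [ 0.0014 -0.0011 -0.0003] toolaxes in stand (x,y,z cols)
 [[-1.    -0.001  0.009]
 [ 0.003  0.901  0.434]
 [-0.009  0.434 -0.901]] F stand [-0.24 -0.13  0.22] pos stand [-0.051  -0.0069  0.0906] t 10.0
side red bottom rows 204 n 108 at cols [256, 257, 258, 259, 260, 261, 262] [(-0.115, [252.8, 218.1]), (-0.065, [256.3, 209.0]), (-0.06, [256.7, 208.2]), (-0.055, [257.0, 207.3]), (-0.05, [257.3, 206.4]), (-0.045, [257.7, 205.6])]
top red x [-0.0221 -0.0195  0.0556  0.0591] 105
```

View pics/p2.png

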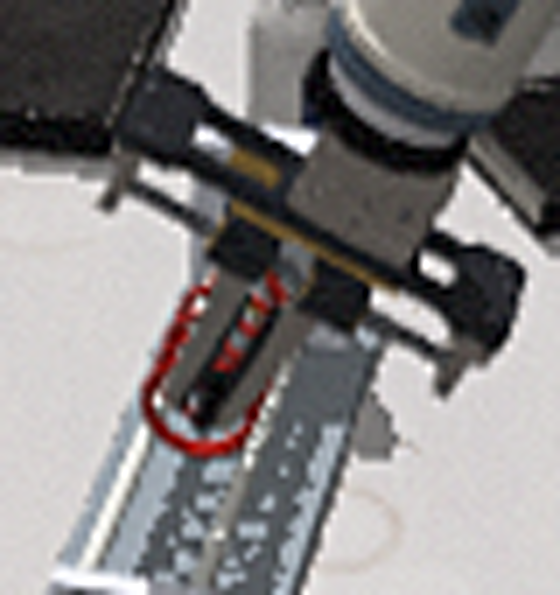

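The picture shows the tool rolled about 27°, with the dark tail still between the fingers, from (200,410) up to (240,310). The ring is intact. I'll push on gently.

```bash
python3 drive.py '0 0 0 -0.001 -0.0005 0 0.0115;0 0 0 -0.0015 0 0 0.0115;0 0 0 -0.0015 0 0 0.0115;0 0 0 -0.0015 0 0 0.0115;0 0 0 -0.0015 0 0 0.0115;0 0 0 0 0 0 0.0115'
python3 -c "
from h import *;rel(-.0415,-.008,.0904)"
python3 drive.py '0 0 0 -0.001 0 0 0.0115;0 0 0 -0.001 0 0 0.0115;0 0 0 -0.001 0 0 0.0115;0 0 0 -0.001 0 0 0.0115;0 0 0 0 0 0 0.0115'
python3 -c "
from h import *;rel(-.0415,-.008,.0904)
rear()"
```

```text
clock: 10.75
position: [0.5477, 0.0093, 0.091]
tcp_rot: [0.174, 0.75, 0.623, 0.139]
ft_force: [1.8, 3.2, 0.9]
gripper_width: 0.0115
gripper_force: 1.4
shift [-0.0024 -0.0021 -0.0003] toolaxes in stand (x,y,z cols)
 [[-1.     0.001  0.009]
 [ 0.005  0.901  0.435]
 [-0.008  0.435 -0.901]] F stand [-3.48  1.21  0.89] pos stand [-0.0439 -0.0059  0.091 ] t 10.75
clock: 11.25
position: [0.5467, 0.0055, 0.0909]
tcp_rot: [0.174, 0.75, 0.623, 0.139]
ft_force: [-0.0, 2.4, 1.1]
gripper_width: 0.0114
gripper_force: 1.6
shift [ 0.0015 -0.0018 -0.0004] toolaxes in stand (x,y,z cols)
 [[-1.     0.001  0.009]
 [ 0.005  0.901  0.434]
 [-0.008  0.434 -0.901]] F stand [-2.37 -0.45  1.08] pos stand [-0.04   -0.0062  0.0909] t 11.25
side red bottom rows 203 n 109 at cols [259] [(-0.115, [252.8, 218.1]), (-0.065, [256.3, 209.0]), (-0.06, [256.7, 208.2]), (-0.055, [257.0, 207.3]), (-0.05, [257.3, 206.4]), (-0.045, [257.7, 205.6])]
top red x [-0.0118 -0.0092  0.0692  0.0729] 107
```

```bash
python3 drive.py '0 0 0 -0.001 0 0 0.0115;0 0 0 -0.001 0 0 0.0115;0 0 0 -0.001 0 0 0.0115;0 0 0 0 0 0 0.0115'
python3 -c "
from h import *;rel(-.0415,-.008,.0904)"
python3 drive.py '0 0 0 -0.001 0 0 0.0115;0 0 0 -0.001 0 0 0.0115;0 0 0 -0.001 0 0 0.0115;0 0 0 0 0 0 0.0115'
python3 -c "
from h import *;rel(-.0415,-.008,.0904)
rear()"
```

```text
clock: 11.75
position: [0.5462, 0.0024, 0.0909]
tcp_rot: [0.174, 0.75, 0.623, 0.139]
ft_force: [0.8, 3.2, 0.6]
gripper_width: 0.0113
gripper_force: 1.4
shift [ 0.0046 -0.0019 -0.0003] toolaxes in stand (x,y,z cols)
 [[-1.     0.001  0.009]
 [ 0.005  0.901  0.434]
 [-0.008  0.434 -0.901]] F stand [-3.28  0.2   0.56] pos stand [-0.0369 -0.0062  0.0909] t 11.75
clock: 12.15
position: [0.5457, -0.0005, 0.091]
tcp_rot: [0.174, 0.75, 0.623, 0.139]
ft_force: [0.3, 3.0, -0.3]
gripper_width: 0.0119
gripper_force: 1.3
shift [ 0.0076 -0.0019 -0.0003] toolaxes in stand (x,y,z cols)
 [[-1.     0.001  0.009]
 [ 0.005  0.901  0.434]
 [-0.008  0.434 -0.901]] F stand [-3.04 -0.25 -0.3 ] pos stand [-0.0339 -0.0062  0.091 ] t 12.15
side red bottom rows 202 n 102 at cols [259] [(-0.115, [252.8, 218.1]), (-0.065, [256.3, 209.0]), (-0.06, [256.7, 208.2]), (-0.055, [257.0, 207.3]), (-0.05, [257.3, 206.4]), (-0.045, [257.7, 205.6])]
top red x [-0.0221 -0.0044  0.073   0.076 ] 116
```

No block. The nose is at about 0.076, already through pin 2's position. I'll carry on towards home.

```bash
for i in 1; do python3 drive.py '0 0 0 -0.001 0 0 0.0115;0 0 0 -0.001 0 0 0.0115;0 0 0 -0.001 0 0 0.0115;0 0 0 -0.001 0 0 0.0115;0 0 0 0 0 0 0.0115'; done; python3 -c "
from h import *;rel(-.0415,-.008,.0904)"
python3 drive.py '0 0 0 -0.001 0 0 0.0115;0 0 0 -0.001 0 0 0.0115;0 0 0 -0.001 0 0 0.0115;0 0 0 -0.001 0 0 0.0115;0 0 0 -0.001 0 0 0.0115;0 0 0 0 0 0 0.0115'
python3 -c "
from h import *;rel(-.0415,-.008,.0904)
rear()"
```

```text
clock: 12.75
position: [0.5449, -0.0044, 0.091]
tcp_rot: [0.174, 0.75, 0.623, 0.139]
ft_force: [1.2, 2.3, 0.3]
gripper_width: 0.0118
gripper_force: 1.3
shift [ 0.0116 -0.0019 -0.0003] toolaxes in stand (x,y,z cols)
 [[-1.     0.001  0.009]
 [ 0.005  0.901  0.434]
 [-0.008  0.434 -0.901]] F stand [-2.52  0.74  0.25] pos stand [-0.0299 -0.0062  0.091 ] t 12.75
clock: 13.35
position: [0.544, -0.0094, 0.0911]
tcp_rot: [0.174, 0.75, 0.623, 0.139]
ft_force: [1.1, 2.5, 1.0]
gripper_width: 0.0112
gripper_force: 1.2
shift [ 0.0166 -0.0019 -0.0003] toolaxes in stand (x,y,z cols)
 [[-1.     0.001  0.009]
 [ 0.005  0.901  0.434]
 [-0.008  0.434 -0.901]] F stand [-2.66  0.59  0.99] pos stand [-0.0249 -0.0062  0.0911] t 13.35
side red bottom rows 200 n 106 at cols [258, 259, 260, 261, 262, 263, 264] [(-0.115, [252.8, 218.1]), (-0.065, [256.3, 209.0]), (-0.06, [256.7, 208.2]), (-0.055, [257.0, 207.3]), (-0.05, [257.3, 206.4]), (-0.045, [257.7, 205.6])]
top red x [-0.0129 -0.0069  0.082   0.0852] 104
```

```bash
python3 drive.py '0 0 0 -0.001 0 0 0.0115;0 0 0 -0.001 0 0 0.0115;0 0 0 -0.001 0 0 0.0115;0 0 0 -0.001 0 0 0.0115;0 0 0 -0.001 0 0 0.0115;0 0 0 -0.001 0 0 0.0115;0 0 0 -0.001 0 0 0.0115;0 0 0 -0.001 0 0 0.0115;0 0 0 -0.001 0 0 0.0115;0 0 0 0 0 0 0.0115'; python3 -c "
from h import *;rel(-.0415,-.008,.0904)"
python3 drive.py '0 0 0 -0.001 0 0 0.0115;0 0 0 -0.001 0 0 0.0115;0 0 0 0 0 0 0.0115'
python3 drive.py '0 0 0 -0.001 0 0 0.0115;0 0 0 0 0 0 0.0115'
python3 -c "
from h import *;rel(-.0415,-.008,.0904)
rear()"
```

```text
clock: 14.45
position: [0.5423, -0.0182, 0.0911]
tcp_rot: [0.174, 0.75, 0.623, 0.139]
ft_force: [0.1, 1.9, -0.3]
gripper_width: 0.011
gripper_force: 1.2
shift [ 0.0256 -0.0019 -0.0004] toolaxes in stand (x,y,z cols)
 [[-1.     0.001  0.009]
 [ 0.005  0.901  0.434]
 [-0.008  0.434 -0.901]] F stand [-1.93 -0.29 -0.31] pos stand [-0.0159 -0.0063  0.0911] t 14.45
clock: 14.75
position: [0.542, -0.0201, 0.0912]
tcp_rot: [0.174, 0.75, 0.623, 0.139]
ft_force: [-0.8, 2.6, 0.3]
gripper_width: 0.0113
gripper_force: 1.2
clock: 14.95
position: [0.5418, -0.0211, 0.0912]
tcp_rot: [0.174, 0.75, 0.623, 0.139]
ft_force: [-0.6, 3.3, 1.4]
gripper_width: 0.0118
gripper_force: 1.2
shift [ 0.0285 -0.002  -0.0003] toolaxes in stand (x,y,z cols)
 [[-1.     0.001  0.009]
 [ 0.005  0.901  0.434]
 [-0.008  0.434 -0.901]] F stand [-3.14 -1.19  1.4 ] pos stand [-0.013  -0.0062  0.0912] t 14.95
side red bottom rows 198 n 105 at cols [259, 260, 261, 262, 263, 264] [(-0.115, [252.8, 218.1]), (-0.065, [256.3, 209.0]), (-0.06, [256.7, 208.2]), (-0.055, [257.0, 207.3]), (-0.05, [257.3, 206.4]), (-0.045, [257.7, 205.6])]
top red x [-0.0007  0.0031  0.0942  0.098 ] 109
```

```bash
for i in 1; do python3 drive.py '0 0 0 -0.001 0 0 0.0115;0 0 0 0 0 0 0.0115' | sed -n '2p;4p'
python3 drive.py '0 0 0 -0.001 0 0 0.0115;0 0 0 0 0 0 0.0115'| sed -n '2p;4p'
python3 drive.py '0 0 0 -0.0005 0 0 0.0115;0 0 0 0 0 0 0.0115'| sed -n '2p;4p'; done
```

```text
position: [0.5417, -0.022, 0.0912]
ft_force: [-0.3, 1.9, -0.2]
position: [0.5415, -0.023, 0.0912]
ft_force: [-0.1, 2.3, -0.4]
position: [0.5415, -0.0234, 0.0912]
ft_force: [-0.1, 3.5, 0.3]
```

```bash
python3 drive.py '0 0 0 -0.0005 0 0 0.0115;0 0 0 0 0 0 0.0115' | sed -n '2p;4p'
python3 drive.py '0 0 0 -0.0005 0 0 0.0115;0 0 0 0 0 0 0.0115'| sed -n '2p;4p'
python3 -c "
from h import *;rel(-.0415,-.008,.0904)
rear()"
```

```text
position: [0.5413, -0.0239, 0.0912]
ft_force: [1.3, 2.8, -0.5]
position: [0.5415, -0.0241, 0.0913]
ft_force: [-0.4, 6.8, 2.1]
shift [ 0.0315 -0.0022 -0.0003] toolaxes in stand (x,y,z cols)
 [[-1.     0.001  0.008]
 [ 0.005  0.9    0.435]
 [-0.007  0.435 -0.9  ]] F stand [-6.63 -1.68  2.09] pos stand [-0.01   -0.006   0.0913] t 16.05
side red bottom rows 198 n 102 at cols [261, 263] [(-0.115, [252.8, 218.1]), (-0.065, [256.3, 209.0]), (-0.06, [256.7, 208.2]), (-0.055, [257.0, 207.3]), (-0.05, [257.3, 206.4]), (-0.045, [257.7, 205.6])]
top red x [0.0004 0.0051 0.0949 0.098 ] 96
```

The force has risen at the expected home position. One small confirming push.

```bash
python3 drive.py '0 0 0 -0.0005 0 0 0.0115;0 0 0 0 0 0 0.0115' | sed -n '2p;4p'
python3 drive.py '0 0 0 -0.0005 0 0 0.0115;0 0 0 0 0 0 0.0115'| sed -n '2p;4p'
```

```text
position: [0.5415, -0.0243, 0.0914]
ft_force: [-0.3, 8.9, 0.8]
position: [0.5416, -0.0244, 0.0915]
ft_force: [-0.5, 12.0, 0.2]
```

It's rigid, so the coil is against the shoulder. I'll ease off, open and withdraw.

```bash
python3 drive.py '0 0 0 0.002 0 0 0.0115;0 0 0 0.003 0 0 0.014;0 0 0 0 0 0 0.022;0 0 0 0 0 0 0.026;0 0 0 0 0 -0.015 0.026;0 0 0 0 0 -0.03 0.026;0 0 0 0 0 -0.04 0.026;0 0 0 0.04 0 -0.04 0.026;0 0 0 0.05 0 0 0.026;0 0 0 0.05 0 0 0.026;0 0 0 0.05 0 0 0.026;0 0 0 0.05 0 0 0.026' | sed -n '2p;4p'
python3 drive.py '0 0 0 0.05 0 0 0.026;0 0 0 0.05 0 0 0.026;0 0 0 0 0 0 0.026' | sed -n '2p;4p'
python3 -c "
from h import *;rear()
t=env.capture('top')['img'][165:230,200:330];s=env.capture('side')['img'][145:235,230:300]
a=cv2.resize(t,None,fx=3.6,fy=3.6,interpolation=2);b=cv2.resize(s,None,fx=4.6,fy=4.6,interpolation=2)
o=np.zeros((420,800,3),np.uint8);o[:a.shape[0],:a.shape[1]]=a;o[:b.shape[0],470:470+b.shape[1]]=b[:420]
cv2.imwrite('pics/end.png',o[:,:,::-1])"
```

```text
position: [0.5345, 0.2233, 0.1982]
ft_force: [1.3, 0.3, 0.5]
position: [0.5544, 0.3255, 0.1973]
ft_force: [-0.3, 0.4, 0.8]
side red bottom rows 186 n 93 at cols [255, 256] [(-0.115, [252.8, 218.1]), (-0.065, [256.3, 209.0]), (-0.06, [256.7, 208.2]), (-0.055, [257.0, 207.3]), (-0.05, [257.3, 206.4]), (-0.045, [257.7, 205.6])]
top red x [-0.001   0.0012  0.093   0.098 ] 137
```

View pics/end.png

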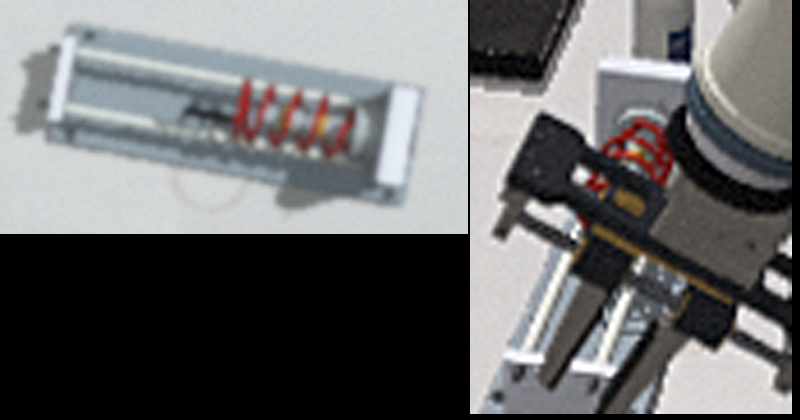

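The top view shows the spring in line with the rod, its nose at (352,132) against the shoulder disc at (365,130). The rear is at stand x ≈ 0, and the gripper is clear. I'm handing in.

```bash
python3 -c "
from station import env
print(env.hand_in())"
```

```text
the job is handed in; nothing more can be done
None
```

I handed the job in with the spring's nose coil against the shoulder: the push went rigid at the home position, and the last pictures agree. Push readings peaked near 12 N, the bystanders were never approached, the arm was clear at about 18 s, and the hand-in call returned no verdict.

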